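# Call for a sample check and point out the orange-capped tube

## Robot

A 6-joint arm with a two-finger parallel gripper is mounted at the origin on the work surface. World frame = base frame: x ahead of the robot, y to its left, z up, the work surface at z = 0. Lengths are in m, angles in degrees, forces in N, time in s.
With the tool pointing down it reaches from about 0.4 to 0.825 m from the base axis. Payload 7 kg.
Tool frame: the origin (TCP) lies midway between the tips of the shut fingers; the grasp point (between the pads) lies 19 mm behind it; z points along the fingers, y is the line along which they close (so a half turn about z gives the same grasp; the last joint's range is limited). The gripper opens to 88 mm and grips with 3 to 60 N. Pads are 19 mm wide; open, the fingers measure 130 mm over their backs; the gripper's body (78 mm by 193 mm) begins 47 mm behind the grasp point.
Start: joints at [91.507, 20.546, 0.682, 0, -70.136, -16.507], TCP at [0.175, 0.652, 0.227] pointing down, gripper open.
Joint ranges: [-176.03, 176.03], [-82.01, 121.73], [-58.28, 71.71], [-173.87, 95.51], [-174.79, -0.11], [-173.66, 173.66]. Speed limits (degrees/s): [136.94, 136.94, 172.46, 180, 180, 180].

## Interface

Orientations are given as [roll, pitch, yaw] about the fixed x, y, z axes, in that order (R = Rz(yaw) Ry(pitch) Rx(roll)).
In Python, from plant import ctrl gives the robot as it stands.
- The arm moves only by the tool arm_command, never from a script. Its argument "steps" is a list of rows, each an object with "translation": the shift along the tool's x, y, z in mm, a list of three; "rotation": the turn, a rotation vector about the tool's x, y, z in units of 5 degrees (1.0 is 5 degrees), a list of three; "claw": the finger opening in mm, from 0 to 87.6. In form: [{"translation": [x, y, z], "rotation": [rx, ry, rz], "claw": claw}, ...]. A call has 1 to 5 rows; each row is the pose to reach, as a shift and turn from the pose commanded when the call began, along the tool's axes at that moment; what a row does not reach only later rows make up. A row lasts 1/10 s, in which the tool goes at most 50 mm and 8.59 degrees, less where a joint would pass 70% of its speed; a pose out of reach is approached as far as the arm can. A call with a gripper value outside its range is refused whole. The fingers move at their own pace and stop on an object; the grip force is fixed at half the most. Time passes only in rows, so rows that repeat a pose let the fingers close. It gives the time, the measured TCP pose, the force, the opening and the grip force at its end, in the units of the state.
- ctrl.get_obs(): the state, without advancing time (a new reading comes with each control period).
- ctrl.snapshot(name): name is "side" or "top"; returns (picture, depth): 384x512x3 uint8, red, green, blue; 384x512 float32, m along the optical axis (not along the pixel's ray), 0 where there is no reading.
- ctrl.calibration(name): a dict with "vertical_fov" (degrees; the focal length in pixels is half the picture's height over the tangent of half this angle, whatever the lens; pixels are square), "cx", "cy" (the principal point, pixels), "rvec" (rotation vector, rad) and "tvec" (3), from world to camera coordinates, as OpenCV has them. Camera axes: x right, y down, z forward; pixel columns grow to the right and rows downward; lengths in m; the calibration is good to about 2 mm. A picture is of the moment at which its call begins. calibration takes no time and is no camera call.
- ctrl.close_job(): hands the job in; it is judged then, once.
The state is a dict: "clock": time; "joint_pos": joint angles; "qvel": joint speeds; "tau": joint torques, N m; "tool_pos": TCP position; "orientation": TCP orientation; "force": force on the tool from outside, world axes, zero at the start; "moment": the same for the moment, N m; "opening": finger opening in m; "gripper_force": force on a finger pad.
Only numpy, scipy, OpenCV 4.12 (cv2) and the standard library are available. Lean on these libraries where they do the work, as an engineer would, in place of code of your own. Each camera call takes 0.05 s, during which the arm holds its last target. There are 200 camera calls.

## Task

Call a colleague and show them which sample is waiting: press the green button fully down with the fingertips and let it spring back up, then point straight down at the orange-capped tube in the rack, fingertips about 2 cm above the middle of its cap, and hold there for at least two seconds. Finish in that pose, still pointing and touching nothing. Never touch or lift the tubes or their rack, leave the red button unpressed and do not disturb the jar, the tip box or the code reader.

Things in the scene. Friction and masses are not known exactly. Their poses are not given: they have to be found in the camera images.
- rack: dark blue sample-tube rack, 84 mm (its x) by 168 mm (its y), fixed to the bench; origin at the centre of its underside on the bench. 2 rows of 4 holes, 36 mm apart both ways, perforated top plate 60 mm above the bench. Seven tubes stand loose in it and one hole is empty; which tube is in which hole changes
- tube_orange: the tube with the ORANGE cap: clear 16 mm tube with a white label, cap 21 mm across and 20 mm tall, 100 mm tall overall, upright; origin at the centre of its foot, 10 mm above the bench, its z axis up along the tube
- orange_cap (a point): centre of the top face of the orange cap, 110 mm above the bench
- call (a joint): travel of the GREEN call button in m: 0 up, 0.006 fully down; a spring (4 N when fully down) returns it
- call_top (a point): centre of the top face of the green button, a round button 38 mm across on an ivory enclosure 74 x 74 mm fixed to the bench; its top is 52 mm above the bench when up, 10 mm above a grey collar 54 mm across; it is pressed straight down. The point moves with the button
- alarm (a joint): travel of the RED alarm button in m, 0 up, 0.006 fully down: not to be pressed
- alarm_top (a point): centre of the top face of the red button, otherwise the same as the green one; the two can be swapped
- bottle: bystander: amber jar with black lid, 60 mm across, 115 mm tall; origin at the centre of its underside
- tip_box: bystander: pipette-tip box, blue with pale lid, 85 x 122 mm, 60 mm tall; origin at the centre of its underside
- scanner: bystander: hand-held code reader lying on the bench, about 145 x 68 mm, 34 mm tall, head towards its +x; origin under its handle
- tube_purple1: a tube with a PURPLE cap, otherwise the same as tube_orange; origin at the centre of its foot
- tube_purple2: a tube with a PURPLE cap, otherwise the same as tube_orange; origin at the centre of its foot
- tube_purple3: a tube with a PURPLE cap, otherwise the same as tube_orange; origin at the centre of its foot
- tube_purple4: a tube with a PURPLE cap, otherwise the same as tube_orange; origin at the centre of its foot
- tube_purple5: a tube with a PURPLE cap, otherwise the same as tube_orange; origin at the centre of its foot
- tube_purple6: a tube with a PURPLE cap, otherwise the same as tube_orange; origin at the centre of its foot
Not all that is in view belongs to the job. Leave any yellow look-alike of the part that bears alarm alone.

How it is judged (in metres and radians):
On the way, in this order (a step that is already met when the one before it is completed fails the run):
1. the green button is pressed fully down (at least 5 mm of its 6 mm) by the fingers (value of joint call above 0.005 m and contact force between the fingers and anything else above 0.5 N), for 0.05 s.
2. the green button is back up (value of joint call below 0.0015 m), for 0.1 s.
3. the fingers point down at the orange cap, just above it, for 2 s (at least 1.8) without contact (horizontal distance between the grasp point and orange_cap below 0.015 m and z of the grasp point in the frame of rack between 0.131 and 0.175 m and (angle between the grasp point's own z axis and vertical below 0.35 rad or angle between the grasp point's own z axis and vertical above 2.79 rad)), for 1.8 s.
At the end, for the whole second after the job is handed in: still pointing straight down (within 20 degrees) at the orange cap: within 15 mm sideways of its centre, fingertips clear of it and up to about 45 mm above it; both buttons up; every tube upright and within 8 mm of its start; bystanders within 15 mm of theirs (all of step 3 and value of joint each of call, alarm below 0.0015 m and distance of each of tube_orange, tube_purple1, tube_purple2, tube_purple3, tube_purple4, tube_purple5, tube_purple6 from where it was at the start of the episode below 0.008 m and angle between each of tube_orange, tube_purple1, tube_purple2, tube_purple3, tube_purple4, tube_purple5, tube_purple6's own z axis and vertical below 0.1 rad and linear speed of tube_orange below 0.02 m/s and distance of each of bottle, tip_box, scanner from where it was at the start of the episode below 0.015 m); the robot touches nothing.
It fails at once if a tube or the rack is touched (contact force between any of the fingers, the arm and tube_orange above 0.3 N or contact force between any of the fingers, the arm and tube_purple1 above 0.3 N or contact force between any of the fingers, the arm and tube_purple2 above 0.3 N or contact force between any of the fingers, the arm and tube_purple3 above 0.3 N or contact force between any of the fingers, the arm and tube_purple4 above 0.3 N or contact force between any of the fingers, the arm and tube_purple5 above 0.3 N or contact force between any of the fingers, the arm and tube_purple6 above 0.3 N or contact force between any of the fingers, the arm and rack above 0.3 N).
It fails at once if a tube is lifted or shifted by more than 10 mm (distance of any of tube_orange, tube_purple1, tube_purple2, tube_purple3, tube_purple4, tube_purple5, tube_purple6 from where it was at the start of the episode above 0.01 m).
It fails at once if the red button is pressed (value of joint alarm above 0.002 m).
It fails at once if a bystander is moved more than 15 mm (distance of any of bottle, tip_box, scanner from where it was at the start of the episode above 0.015 m).
It also fails if it takes over 40 s, if anything falls off the work surface, if the arm or the gripper's body presses on something with over 40 N, if the wrist force passes 120 N, or if a joint passes its speed limit or range.

## Working session

There is one attempt and no reset: what is moved stays moved. The work goes in short steps, Python scripts to look and compute and a tool call to move; the robot and the scene stay as the last step left them, time stands still between calls to the robot, and variables do not carry over. Pictures are saved under pics/ and viewed, at most 10 in all, crops included, and the job is handed in when it is done.

Besides the shell and the picture viewer there is one more tool, called after "Request:" as name([rows], argument=value, ...), one row to a line, values as JSON. arm_command: Moves the arm, as the interface text tells. Its arguments: {"type":"object","properties":{"steps":{"type":"array"}},"required":["steps"]}

```bash
mkdir -p pics
cat > h.py <<'E'
import numpy as np, cv2
from plant import ctrl
def cam(n):
    c=ctrl.calibration(n); f=192/np.tan(np.radians(c["vertical_fov"])/2)
    R=cv2.Rodrigues(np.array(c["rvec"],float))[0]; return f,c["cx"],c["cy"],R,np.array(c["tvec"],float),c
def ray(n,u,v,z):
    f,cx,cy,R,t,_=cam(n); d=R.T@np.array([(u-cx)/f,(v-cy)/f,1]); o=-R.T@t
    return o+d*(z-o[2])/d[2]
E
python3 - <<'E'
from h import *
for n in("top","side"):
    p,d=ctrl.snapshot(n); cv2.imwrite(f"pics/{n}0.png",p[:,:,::-1]); np.savez(f"{n}0.npz",p=p,d=d); print(n,cam(n)[5])
print(ctrl.get_obs())
E
```

```text
top {'vertical_fov': 48.18664972468779, 'cx': 256.7997825657346, 'cy': 200.55635725505928, 'rvec': array([ 2.14293277, -2.19197583,  0.07873771]), 'tvec': array([0.06201186, 0.58910713, 0.94103675])}
side {'vertical_fov': 46.73221169845139, 'cx': 260.07947128601916, 'cy': 198.33039488169214, 'rvec': array([ 2.2783266 , -0.37808575,  0.17606192]), 'tvec': array([-0.52557494,  0.22977197,  0.87136653])}
{'clock': 0.1, 'joint_pos': array([ 9.15076978e+01,  2.05875326e+01,  6.39949562e-01, -1.82583114e-02,
       -7.01391307e+01, -1.65048461e+01]), 'qvel': array([-0.09775951, -0.14193574,  0.08500154,  0.13615129, -0.00264451,
       -0.04329014]), 'tau': array([-2.13966872e-03, -5.84154689e+01,  2.93755049e+01,  7.01559439e+00,
        1.01231327e-02, -5.73057036e-05]), 'tool_pos': array([0.17460382, 0.6515584 , 0.22571953]), 'orientation': array([ 1.79911982e+02, -8.17959610e-03, -1.50033580e+01]), 'force': array([ 0.92655495, -0.10876158, -1.65789378]), 'moment': array([ 0.01830118, -0.06628838,  0.01713228]), 'gripper_force': 0.0, 'opening': 0.08743842589720764}
```

View pics/top0.png

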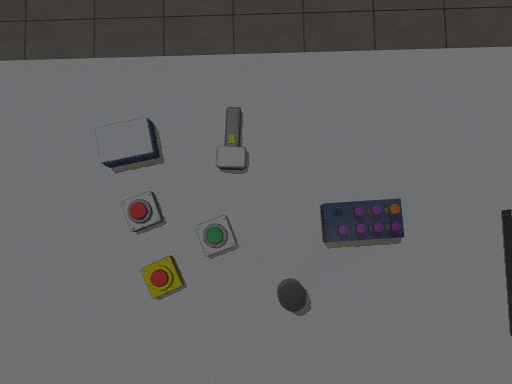

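View pics/side0.png

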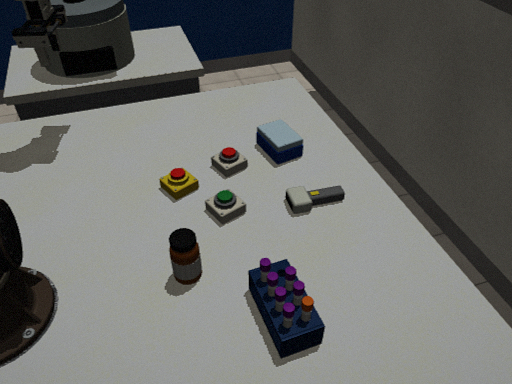

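Top view: the green button is at (215,236), the red one at (139,211) and its yellow look-alike at (159,278). The orange cap is at the rack corner, (395,209), and the purple caps are beside it. The jar is at (292,294), the reader at (232,140) and the tip box at (127,142). In the side view, green is at (225,197) and orange at (307,302).

Candidates for the button: (215,236) green, (139,211) red, and (159,278) red on yellow. I choose green. Candidates for the cap: orange (395,209) against purple at (396,227), (377,210) and others. I choose orange.

Run:
```python
from h import *
from scipy.optimize import least_squares
def blob(p,lo,hi):
    h=cv2.cvtColor(p,cv2.COLOR_RGB2HSV); m=cv2.inRange(h,lo,hi)
    n,l,s,c=cv2.connectedComponentsWithStats(m); return [(c[i].round(1).tolist(),int(s[i,4]),s[i,:4].tolist()) for i in range(1,n) if s[i,4]>15]
O=((5,150,90),(17,255,255)); G=((50,120,40),(85,255,255)); Rr=((174,150,60),(180,255,255)); P=((135,120,40),(160,255,255))
for n in("top","side"):
    z=np.load(n+"0.npz"); p,d=z["p"],z["d"]; f,cx,cy,R,t,_=cam(n)
    print(n,"base",-R.T@t)
    for nm,(lo,hi),h in(("orange",O,.11),("green",G,.052),("red",Rr,.052),("purple",P,.11)):
        for c,a,bb in blob(p,lo,hi):
            u,v=c; D=d[int(v),int(u)]; X=R.T@(np.array([(u-cx)/f*D,(v-cy)/f*D,D])-t)
            print(nm,c,a,bb,"plane",ray(n,u,v,h).round(4)[:2],"depth",X.round(4))
a=cv2.imread("pics/top0.png"); b=cv2.imread("pics/side0.png")
cr=lambda i,x,y:cv2.resize(i[y-35:y+35,x-35:x+35],(280,280),interpolation=cv2.INTER_CUBIC)
k=np.vstack([np.hstack([cr(a,215,236),cr(a,385,215)]),np.hstack([cr(b,225,200),cr(b,300,302)])])
cv2.imwrite("pics/crop.png",cv2.convertScaleAbs(k,alpha=1.5))
```

```text
top base [0.5037323  0.03337056 0.99074872]
orange [394.2, 208.1] 69 [390, 204, 9, 9] plane [ 0.5608 -0.2333] depth [ 0.5608 -0.2331  0.1104]
green [214.0, 235.0] 199 [207, 227, 16, 17] plane [0.5148 0.1434] depth [0.5148 0.1436 0.0503]
purple [376.5, 209.3] 62 [372, 205, 10, 9] plane [ 0.5592 -0.1971] depth [ 0.5592 -0.197   0.1105]
purple [359.1, 210.3] 70 [355, 206, 9, 10] plane [ 0.558  -0.1616] depth [ 0.558  -0.1616  0.1101]
purple [395.8, 225.7] 78 [391, 221, 10, 10] plane [ 0.5248 -0.2347] depth [ 0.5248 -0.2339  0.1124]
purple [378.2, 227.0] 70 [374, 223, 9, 9] plane [ 0.523  -0.1989] depth [ 0.523  -0.1994  0.1082]
purple [342.8, 228.9] 59 [339, 225, 9, 9] plane [ 0.5207 -0.1268] depth [ 0.5207 -0.1268  0.1102]
purple [360.9, 228.1] 53 [357, 224, 9, 9] plane [ 0.5215 -0.1637] depth [ 0.5216 -0.1641  0.1083]
side base [ 0.33219451 -0.63710545  0.75633807]
orange [307.1, 300.5] 87 [302, 296, 11, 10] plane [ 0.5605 -0.235 ] depth [ 0.5609 -0.2344  0.109 ]
green [224.5, 195.2] 118 [217, 190, 16, 11] plane [0.5139 0.1402] depth [0.5142 0.1415 0.0508]
purple [264.8, 261.7] 69 [260, 258, 11, 8] plane [ 0.52   -0.1296] depth [ 0.5206 -0.1278  0.1077]
purple [290.2, 270.2] 77 [285, 266, 11, 9] plane [ 0.5576 -0.1637] depth [ 0.5584 -0.1621  0.1078]
purple [272.4, 275.8] 82 [267, 272, 12, 9] plane [ 0.522  -0.1653] depth [ 0.5226 -0.1639  0.108 ]
purple [298.2, 285.0] 80 [293, 281, 11, 9] plane [ 0.5586 -0.1995] depth [ 0.5593 -0.1982  0.1081]
purple [280.2, 291.0] 89 [275, 287, 12, 9] plane [ 0.5235 -0.2013] depth [ 0.524  -0.2003  0.1084]
purple [288.6, 306.8] 97 [283, 302, 12, 10] plane [ 0.5254 -0.2366] depth [ 0.5254 -0.2366  0.11  ]
```

View pics/crop.png

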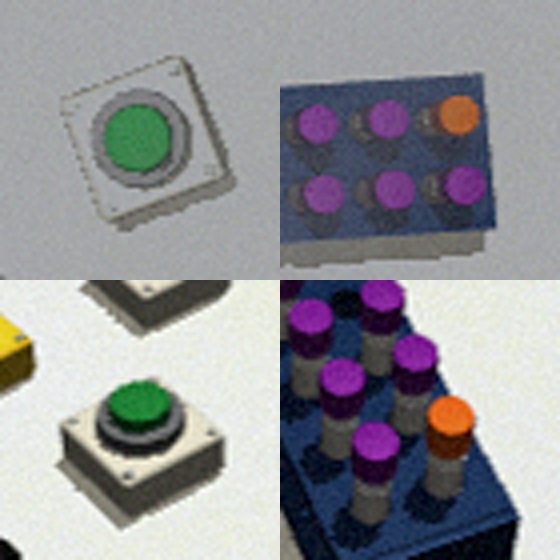

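The crops confirm the choice: a green button on the ivory enclosure, and the orange cap at the rack's corner. The two views agree to about 3 mm, giving green ≈ (0.515, 0.142) and orange ≈ (0.561, -0.234). I'll travel at the current height with the fingers shut.

Request:
arm_command([
  {"translation":[30,26,0],"rotation":[0,0,0],"claw":0},
  {"translation":[66,58,0],"rotation":[0,0,0],"claw":0},
  {"translation":[102,90,0],"rotation":[0,0,0],"claw":0},
  {"translation":[138,121,0],"rotation":[0,0,0],"claw":0},
  {"translation":[174,153,0],"rotation":[0,0,0],"claw":0},
])

```text
clock: 0.6
tool_pos: [0.3038, 0.4573, 0.2263]
orientation: [180.0, 0.0, -15.0]
force: [0.1, 0.8, -0.0]
opening: 0.0533
gripper_force: 0.0
```

Request:
arm_command([
  {"translation":[36,32,0],"rotation":[0,0,0],"claw":0},
  {"translation":[72,63,0],"rotation":[0,0,0],"claw":0},
  {"translation":[108,95,0],"rotation":[0,0,0],"claw":0},
  {"translation":[144,126,0],"rotation":[0,0,0],"claw":0},
  {"translation":[176,154,0],"rotation":[0,0,0],"claw":0},
])

```text
clock: 1.1
tool_pos: [0.4339, 0.2628, 0.2266]
orientation: [180.0, 0.0, -15.0]
force: [0.9, 1.0, -0.5]
opening: 0.0129
gripper_force: 0.0
```

Request:
arm_command([
  {"translation":[36,32,0],"rotation":[0,0,0],"claw":0},
  {"translation":[70,62,0],"rotation":[0,0,0],"claw":0},
  {"translation":[98,86,0],"rotation":[0,0,0],"claw":0},
  {"translation":[110,97,0],"rotation":[0,0,0],"claw":0},
  {"translation":[110,97,0],"rotation":[0,0,0],"claw":0},
])

```text
clock: 1.6
tool_pos: [0.5151, 0.1407, 0.226]
orientation: [179.9, 0.0, -15.2]
force: [-0.2, -0.0, -0.3]
opening: 0.0006
gripper_force: 0.0
```

Request:
arm_command([
  {"translation":[0,0,40],"rotation":[0,0,0],"claw":0},
  {"translation":[0,0,80],"rotation":[0,0,0],"claw":0},
  {"translation":[0,0,120],"rotation":[0,0,0],"claw":0},
  {"translation":[0,0,145],"rotation":[0,0,0],"claw":0},
  {"translation":[0,0,145],"rotation":[0,0,0],"claw":0},
])

```text
clock: 2.1
tool_pos: [0.5117, 0.1419, 0.0781]
orientation: [179.7, 0.3, -15.0]
force: [0.0, -0.0, 0.0]
opening: 0.0009
gripper_force: 0.0
```

Run:
```python
from h import *
p,_=ctrl.snapshot("side"); cv2.imwrite("pics/s1.png",cv2.convertScaleAbs(cv2.resize(p[100:280,110:340,::-1],None,fx=3,fy=3),alpha=1.5)); o=ctrl.get_obs(); print(o["tool_pos"],o["opening"],o["force"])
```

```text
[0.51329392 0.14260199 0.08042291] 0.00033577463596723607 [ 0.37456307 -0.14448692 -0.12043904]
```

View pics/s1.png

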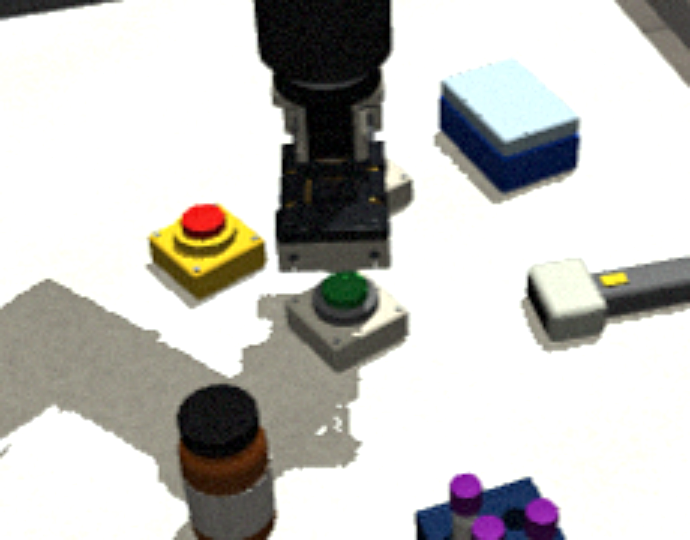

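The side view shows a dark gripper above the green button, at (345,285) in the crop, but I can't make out the fingers. I'll project the TCP and check the depth there.

Run:
```python
from h import *
for n in("side","top"):
    p,d=ctrl.snapshot(n); f,cx,cy,R,t,c=cam(n); x,y,_=ctrl.get_obs()["tool_pos"]
    for X in([x,y,.08],[x,y,.099],[x,y,.146],[x,y,.2],[.515,.142,.052]):
        X=np.array(X); q=R@X+t; u,v=f*q[0]/q[2]+cx,f*q[1]/q[2]+cy
        print(n,X.round(3),round(u,1),round(v,1),"z",q[2].round(3),"depth",d[int(v)-3:int(v)+4:3,int(u)].round(3))
    if n=="side":
        cv2.imwrite("pics/s2.png",cv2.convertScaleAbs(cv2.resize(p[130:230,180:280,::-1],None,fx=5,fy=5,interpolation=cv2.INTER_CUBIC),alpha=3,beta=10))
        for v in range(160,206,3):
            D=d[v,224]; print(v,(R.T@(np.array([(224-cx)/f*D,(v-cy)/f*D,D])-t)).round(3))
```

```text
side [0.515 0.143 0.08 ] 223.8 185.4 z 1.045 depth [0.911 0.928 0.934]
side [0.515 0.143 0.099] 223.4 179.2 z 1.032 depth [0.9   0.905 0.911]
side [0.515 0.143 0.146] 222.4 163.0 z 1.001 depth [0.972 0.962 0.961]
side [0.515 0.143 0.2  ] 221.1 143.2 z 0.964 depth [0.941 0.945 0.952]
side [0.515 0.142 0.052] 224.7 194.6 z 1.063 depth [1.072 1.067 1.059]
160 [0.514 0.124 0.169]
163 [0.511 0.114 0.168]
166 [0.509 0.107 0.166]
169 [0.499 0.067 0.19 ]
172 [0.497 0.057 0.19 ]
175 [0.494 0.048 0.189]
178 [0.493 0.046 0.183]
181 [0.493 0.049 0.173]
184 [0.495 0.057 0.159]
187 [0.494 0.056 0.151]
190 [0.518 0.161 0.05 ]
193 [0.515 0.148 0.052]
196 [0.512 0.138 0.052]
199 [0.509 0.128 0.052]
202 [0.509 0.129 0.041]
205 [0.506 0.117 0.043]
top [0.515 0.144 0.08 ] 212.4 234.7 z 0.91 depth [0.514 0.512 0.515]
top [0.515 0.144 0.099] 211.2 234.6 z 0.891 depth [0.502 0.505 0.507]
top [0.515 0.144 0.146] 208.3 234.4 z 0.844 depth [0.    0.476 0.479]
top [0.515 0.144 0.2  ] 204.5 234.1 z 0.79 depth [0.47  0.472 0.471]
top [0.515 0.142 0.052] 214.6 234.9 z 0.938 depth [0.534 0.533 0.536]
```

View pics/s2.png

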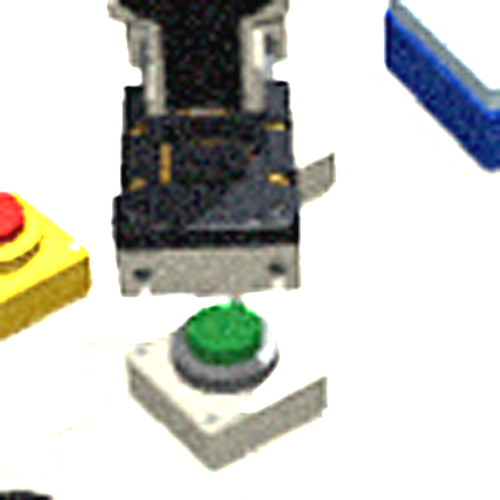

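The gripper body's end hides the fingers in this view. Its measured underside (z ≈ 0.15) matches the TCP reading, so the tips are above the button. Pressing gently now.

Request:
arm_command([
  {"translation":[0,0,15],"rotation":[0,0,0],"claw":0},
  {"translation":[0,0,26],"rotation":[0,0,0],"claw":0},
  {"translation":[0,0,31],"rotation":[0,0,0],"claw":0},
  {"translation":[0,0,34],"rotation":[0,0,0],"claw":0},
  {"translation":[0,0,34],"rotation":[0,0,0],"claw":0},
])

```text
clock: 2.75
tool_pos: [0.5147, 0.143, 0.0479]
orientation: [-180.0, -0.0, -15.0]
force: [-0.8, 1.2, 3.7]
opening: 0.0006
gripper_force: 1.5
```

Request:
arm_command([
  {"translation":[0,0,2],"rotation":[0,0,0],"claw":0},
  {"translation":[0,0,4],"rotation":[0,0,0],"claw":0},
  {"translation":[0,0,4],"rotation":[0,0,0],"claw":0},
  {"translation":[0,0,4],"rotation":[0,0,0],"claw":0},
])

```text
clock: 3.15
tool_pos: [0.5149, 0.143, 0.0459]
orientation: [-179.9, -0.1, -14.9]
force: [-9.7, -0.4, 23.6]
opening: 0.0002
gripper_force: 11.8
```

It has bottomed out: 23.6 N, tip at 0.046. Lifting off.

Request:
arm_command([
  {"translation":[0,0,-10],"rotation":[0,0,0],"claw":0},
  {"translation":[0,0,-40],"rotation":[0,0,0],"claw":0},
  {"translation":[0,0,-85],"rotation":[0,0,0],"claw":0},
  {"translation":[0,0,-130],"rotation":[0,0,0],"claw":0},
  {"translation":[0,0,-170],"rotation":[0,0,0],"claw":0},
])

```text
clock: 3.65
tool_pos: [0.5146, 0.1425, 0.2161]
orientation: [-180.0, -0.1, -15.0]
force: [0.8, 0.6, 0.7]
opening: 0.0007
gripper_force: 0.0
```

Run:
```python
from h import *
from scipy.spatial.transform import Rotation as S
ctrl.snapshot("top"); o=ctrl.get_obs(); R=S.from_euler("xyz",o["orientation"],degrees=True)
print(o["tool_pos"],o["force"],R.inv().apply(np.array([.561,-.234,.131])-o["tool_pos"])*1e3)
```

```text
[0.51772773 0.14354326 0.22307958] [3.57637191 1.63803028 8.10050777] [138.3067731 354.2135292  91.0717298]
```

Request:
arm_command([
  {"translation":[12,30,0],"rotation":[0,0,0],"claw":0},
  {"translation":[28,70,0],"rotation":[0,0,0],"claw":0},
  {"translation":[45,111,0],"rotation":[0,0,0],"claw":0},
  {"translation":[61,151,0],"rotation":[0,0,0],"claw":0},
  {"translation":[78,192,0],"rotation":[0,0,0],"claw":0},
])

```text
clock: 4.2
tool_pos: [0.54, -0.0646, 0.2136]
orientation: [-180.0, -0.0, -15.0]
force: [1.0, -1.2, 0.1]
opening: 0.0005
gripper_force: 0.0
```

Request:
arm_command([
  {"translation":[16,40,0],"rotation":[0,0,0],"claw":0},
  {"translation":[32,80,0],"rotation":[0,0,0],"claw":0},
  {"translation":[48,120,0],"rotation":[0,0,0],"claw":0},
  {"translation":[60,148,0],"rotation":[0,0,0],"claw":0},
  {"translation":[64,159,0],"rotation":[0,0,0],"claw":0},
])

```text
clock: 4.7
tool_pos: [0.5606, -0.2359, 0.2129]
orientation: [180.0, 0.0, -15.2]
force: [-0.3, -0.1, 0.4]
opening: 0.0003
gripper_force: 0.0
```

Request:
arm_command([
  {"translation":[64,159,0],"rotation":[0,0,0],"claw":0},
])

```text
clock: 4.8
tool_pos: [0.5669, -0.2815, 0.2138]
orientation: [-180.0, -0.0, -14.9]
force: [1.7, 0.6, 1.5]
opening: 0.0003
gripper_force: 0.0
```

I slipped there: that last row was a fresh shift from the new pose, so the tool overran by about 48 mm. It was at height, so nothing was touched. I'll measure again and correct.

Run:
```python
from h import *
from scipy.spatial.transform import Rotation as S
for i in range(4): ctrl.snapshot("top")
o=ctrl.get_obs(); R=S.from_euler("xyz",o["orientation"],degrees=True)
print(o["tool_pos"],o["qvel"].round(2),R.inv().apply(np.array([.561,-.234,.133])-o["tool_pos"])*1e3)
```

```text
[ 0.56644255 -0.28339812  0.21286544] [ 1.7  -1.16 -0.71 -0.14  0.03 -0.41] [-18.05699607 -46.26467422  79.8862239 ]
```

Request:
arm_command([
  {"translation":[-9,-23,0],"rotation":[0,0,0],"claw":0},
  {"translation":[-18,-46,0],"rotation":[0,0,0],"claw":0},
  {"translation":[-18,-46,0],"rotation":[0,0,0],"claw":0},
  {"translation":[-18,-46,0],"rotation":[0,0,0],"claw":0},
  {"translation":[-18,-46,0],"rotation":[0,0,0],"claw":0},
])

```text
clock: 5.5
tool_pos: [0.5615, -0.2332, 0.2138]
orientation: [-180.0, -0.0, -14.9]
force: [1.1, 0.5, -0.2]
opening: -0.0001
gripper_force: 0.0
```

Request:
arm_command([
  {"translation":[0,0,20],"rotation":[0,0,0],"claw":0},
  {"translation":[0,0,40],"rotation":[0,0,0],"claw":0},
  {"translation":[0,0,58],"rotation":[0,0,0],"claw":0},
  {"translation":[0,0,72],"rotation":[0,0,0],"claw":0},
  {"translation":[0,0,80],"rotation":[0,0,0],"claw":0},
])

```text
clock: 6.0
tool_pos: [0.5609, -0.2339, 0.1322]
orientation: [180.0, 0.1, -15.0]
force: [0.6, -0.2, -0.5]
opening: 0.0004
gripper_force: 0.0
```

Request:
arm_command([
  {"translation":[0,0,0],"rotation":[0,0,0],"claw":0},
  {"translation":[0,0,0],"rotation":[0,0,0],"claw":0},
  {"translation":[0,0,0],"rotation":[0,0,0],"claw":0},
  {"translation":[0,0,0],"rotation":[0,0,0],"claw":0},
  {"translation":[0,0,0],"rotation":[0,0,0],"claw":0},
])

```text
clock: 6.5
tool_pos: [0.5616, -0.2337, 0.1341]
orientation: [-180.0, -0.1, -15.0]
force: [0.6, -0.1, -0.6]
opening: 0.0006
gripper_force: 0.0
```

Run:
```python
from h import *
for i in range(50): p,d=ctrl.snapshot("side")
cv2.imwrite("pics/s3.png",cv2.convertScaleAbs(cv2.resize(p[150:360,160:400,::-1],None,fx=2.5,fy=2.5),alpha=1.6,beta=5))
o=ctrl.get_obs(); print(o["clock"],o["tool_pos"],o["orientation"],o["force"],o["opening"])
```

```text
9.0 [ 0.5613448  -0.2336429   0.13356102] [ 1.79999286e+02  6.32409341e-04 -1.49990491e+01] [0.37337207 0.07239205 0.76022899] 0.0005531638555713639
```

View pics/s3.png

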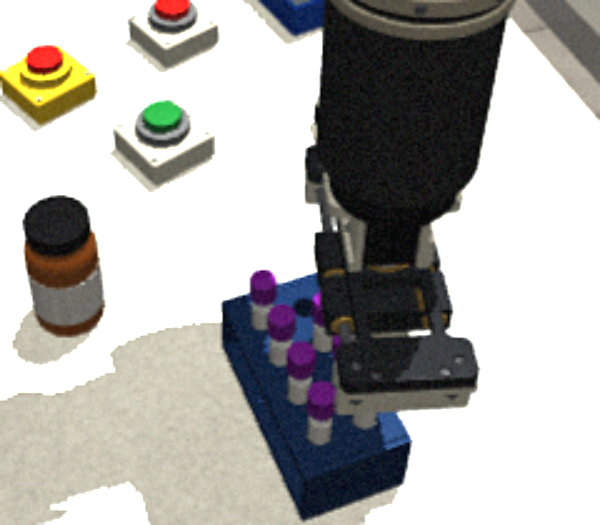

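The gripper is over the rack's orange corner, near (400,380) in the crop. The visible tubes are upright, the green button at (162,120) is back up and the jar is in place. The tool has held still for over 2.5 s without contact, so I'm handing in.

```bash
python3 -c "
from plant import ctrl
print(ctrl.close_job())"
```

```text
the job is handed in; nothing more can be done
None
```

I pressed the green button fully and let it spring back; the arm now holds about 24 mm above the centre of the orange cap, touching nothing, and the job is handed in (no verdict was returned).

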